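Lock the revolving display stand and unscrew its cap

ROBOT

A 6-joint arm with a two-finger parallel gripper is mounted at the origin on the work surface. World frame = base frame: x ahead of the robot, y to its left, z up, the work surface at z = 0. Lengths are in mm, angles in degrees, forces in N, time in s.
With the tool pointing down it reaches from about 350 to 850 mm from the base axis. Payload 8.1 kg.
Tool frame: the origin (TCP) lies between the finger pads; the fingertips stand 17 mm ahead of it and the grasp point (between the pads) lies 2 mm behind it; z points along the fingers, y is the line along which they close (so a half turn about z gives the same grasp; the last joint's range is limited). The gripper opens to 85 mm and grips with 20 to 120 N. Pads are 22 mm wide; open, the fingers measure 114 mm over their backs; the gripper's body (76 mm by 85 mm) begins 54 mm behind the grasp point. The pads swing forward as they close: fully open they stand 13 mm farther back than shut.
Start: joints at [60.31, 7.471, 85.268, -0, 87.261, -4.893], TCP at [251.629, 544.691, 248.292] pointing down, gripper open.
Joint ranges: [-169.43, 169.43], [-51.17, 129.36], [1.28, 143.12], [-76.62, 256.62], [0, 156.53], [-152.29, 152.29]. Speed limits (degrees/s): [136.94, 136.94, 159.86, 180, 180, 180].

INTERFACE

Orientations are given as [roll, pitch, yaw] about the fixed x, y, z axes, in that order (R = Rz(yaw) Ry(pitch) Rx(roll)).
In Python, from bench import sense, snapshot, hand_in, trace, place_of gives the robot as it stands.
- The arm moves only by the shell command python3 -m handwheel 'ROWS' [FORCE]. ROWS is JSON, a list of rows, each a list of 7 numbers: the opening, from -1 (shut) to 1 (fully open), then the shift along the tool's x, y, z in cm, then the turn, a rotation vector about the tool's x, y, z in rad. A call has 1 to 12 rows; each row shifts and turns the commanded pose from where the row before left it, along the tool's axes as they then stand; what a row does not reach is not made up. A row lasts 1/12 s, in which the tool goes at most 41.7 mm and 7.16 degrees, less where a joint would pass 70% of its speed; a pose out of reach is approached as far as the arm can. A call with a gripper value outside its range is refused whole. The fingers move at their own pace and stop on an object; FORCE is the grip in N (left out, the last holds). Time passes only in rows, so rows that do not move let the fingers close. It gives the time, the measured TCP pose, the force, the opening and the grip force at its end, in the units of the state.
- sense(): the state, without advancing time (a new reading comes with each control period).
- snapshot(name): name is "side" or "top" or "wrist"; returns a dict with "image" (400x640x3 uint8, red, green, blue), "intrinsics" (3x3 intrinsics, pixels), "k1" (the pictures are not rectified: a ray, as slopes to the right and down, at radius r is drawn at 1 + k1 r^2 times it, then the intrinsics apply), "R" (3x3) and "t" (3): a world point X has camera coordinates R X + t. Camera axes: x right, y down, z forward; pixel columns grow to the right and rows downward; lengths in mm; the calibration is good to about 2 mm. A picture is of the moment at which its call begins. There is no depth.
- hand_in(): hands the job in; it is judged then, once.
Trained networks look in a picture, given as the dict that the camera call returned (one of the last four; its "shot" number tells which), for a name from the list of things; names that differ only in an ending like _2 or _b are one class to them, and where a whole thing is asked for, a point or a joint stands for the part that bears it (a point fixed in the world has none). Each returns a list of dicts, best first, with "conf" (0 to 1); they miss things now and then, are a little off and sometimes report something else, mostly with a low value. They report only what shows in the picture. A call takes as long as a camera call.
- trace(picture, query): "pixels" (400x640 bool, what is visible of it).
- place_of(picture, query): "location" ([x, y, z] in mm, in world coordinates, good to about 4 mm: a listed point, or the origin of a listed thing).
The state is a dict: "time": time; "joint_pos": joint angles; "qd": joint speeds; "joint_efforts": joint torques, N m; "tool_pos": TCP position; "tcp_rot": TCP orientation; "ft_force": force on the tool from outside, world axes, zero at the start; "wrist_torque": the same for the moment, N m; "finger_gap": finger opening in mm; "grip_force": force on a finger pad.
Only numpy, scipy, OpenCV 4.12 (cv2) and the standard library are available. Lean on these libraries where they do the work, as an engineer would, in place of code of your own. Each camera call takes 0.05 s, during which the arm holds its last target. There are 200 camera calls.

TASK

The stall is being packed: take the lock pin out of the wooden fixings block and push it fully home through the platter's ear into the base's ear of the revolving stand nearer the robot, so that the platter cannot turn, and leave it there. Then unscrew that stand's cap - its thread may be right- or left-handed, so find out by trying, one way and if it will not give the other - lift it straight off and finish while still holding it upright, about 10 cm above where it sat and over the stand, so that the platter can be taken off. Leave the other stand's cap and everything else on the table alone.

Things in the scene. Friction and masses are not known exactly. Their poses are not given: they have to be found in the camera images.
- stand_a: one of two alike oak revolving stands (other: stand_b): work on the one nearer the robot, the other is farther off to its left. Origin centred under it, z up. Fixed base 190 mm across. Its steel lock ear has an upright 11.5 mm hole 113 mm from the origin along the stand's x axis, mouth 32 mm above the table, open to it; the platter's ear, 36 to 46 mm above the table, has a like hole above it.
- platter_a (a joint): platter of stand_a: 210 mm across, underside 30 mm, top 47 mm above the table; turns freely (friction about 0.03 N m) about the stand's upright axis; rad, 0 at the start, when the holes of the two ears are in line; grows anticlockwise from above. The spindle is fast in it: unless the pin locks it, both turn along with the cap.
- spindle_a (a point): top of the steel spindle of stand_a, 77 mm above the table on its axis, 34 mm over the coarse three-start thread; hidden in the cap. The thread is right-handed on one stand, left-handed on the other, unmarked. Pin home: the wrong way, play and give let the cap turn some 0.1 rad, then it stands firm (0.5 N m and more); the other way it turns on easily (under 0.2 N m), without climbing by itself.
- cap_a_mid (a point): screw cap of stand_a: ribbed oak cylinder 48 mm across, 68 mm tall, 0.12 kg; this point lies on its axis 48 mm above its lower rim (98 mm above the table as screwed on), in the solid part: grip here. z up, x axis as the stand's at the start. Turned loose by 0.9 to 1.4 rad (best 1.15; stops near 1.5) it lifts straight off, clear of the spindle after 30 mm.
- stand_b: one of two alike oak revolving stands (other: stand_a): work on the one nearer the robot, the other is farther off to its left. Origin centred under it, z up. Fixed base 190 mm across. Its steel lock ear has an upright 11.5 mm hole 113 mm from the origin along the stand's x axis, mouth 32 mm above the table, open to it; the platter's ear, 36 to 46 mm above the table, has a like hole above it.
- platter_b (a joint): platter of stand_b: 210 mm across, underside 30 mm, top 47 mm above the table; turns freely (friction about 0.03 N m) about the stand's upright axis; rad, 0 at the start, when the holes of the two ears are in line; grows anticlockwise from above. The spindle is fast in it: unless the pin locks it, both turn along with the cap.
- spindle_b (a point): top of the steel spindle of stand_b, 77 mm above the table on its axis, 34 mm over the coarse three-start thread; hidden in the cap. The thread is right-handed on one stand, left-handed on the other, unmarked. Pin home: the wrong way, play and give let the cap turn some 0.1 rad, then it stands firm (0.5 N m and more); the other way it turns on easily (under 0.2 N m), without climbing by itself.
- cap_b_mid (a point): screw cap of stand_b: ribbed oak cylinder 48 mm across, 68 mm tall, 0.12 kg; this point lies on its axis 48 mm above its lower rim (98 mm above the table as screwed on), in the solid part: grip here. z up, x axis as the stand's at the start. Turned loose by 0.9 to 1.4 rad (best 1.15; stops near 1.5) it lifts straight off, clear of the spindle after 30 mm.
- pin_mid (a point): middle of the black handle of the steel lock pin, where to grip it. Loose, it stands upright in the fixings block. Handle 20 mm across, 28 mm tall; below it a short neck, a collar 18 mm across, 6 mm thick, and a plain shank 10 mm thick, 42 mm long, tapered at the tip. 0.07 kg, z up. Pushed home, its collar lies on the platter's ear: this point is then 74 mm above the table.
- pin_tip (a point): lower tip of the lock pin, on its axis, 70 mm below point pin_mid and 42 mm below the collar's underside; 4 mm above the table when the pin is home in the ears
- block: dark wooden fixings block, 150 x 50 x 44 mm high, fixed, origin at the centre of its underside, length along its x axis; three upright 11.5 mm holes right through, at its middle and 50 mm to either side. The lock pin stands in the hole on the -x side, a plain dowel in the +x one. It may stand on either side of the stand.
- dowel_mid (a point): middle of a plain wooden dowel, 10 mm thick and 70 mm tall, standing in the fixings block; not needed, leave it
- giftbox: brown card gift box, 120 x 85 x 55 mm, origin under its centre; leave it
- apple: red apple, 76 mm across, 68 mm tall, origin at its underside; leave it
- oil: small brown bottle, 48 mm across, 115 mm tall, origin at its underside; leave it
- doll_a: painted figurine with orange hair, 84 mm across at the foot, 155 mm tall, origin at its underside; leave it
- doll_b: painted figurine with black hair, 84 mm across at the foot, 155 mm tall, origin at its underside; leave it
- jug: white mug, 76 mm across, 85 mm tall, origin at its underside; leave it
- saucer: white saucer, 110 mm across, 18 mm tall, origin at its underside; leave it

How it is judged (in metres and radians):
On the way, in this order (a step that is already met when the one before it is completed fails the run):
1. the lock pin is fully home through both ears of the near stand, before its cap is loosened (((world x of stand_a below 0.62 m and x of pin_tip in the frame of stand_a between 0.109 and 0.117 m and y of pin_tip in the frame of stand_a between -0.004 and 0.004 m and z of pin_tip in the frame of stand_a below 0.01 m and angle between pin_tip's own z axis and vertical below 0.2 rad) or (world x of stand_b below 0.62 m and x of pin_tip in the frame of stand_b between 0.109 and 0.117 m and y of pin_tip in the frame of stand_b between -0.004 and 0.004 m and z of pin_tip in the frame of stand_b below 0.01 m and angle between pin_tip's own z axis and vertical below 0.2 rad))), for 0.2 s.
2. with the pin in place, the near stand's cap is turned loose on its thread (((world x of stand_a below 0.62 m and x of pin_tip in the frame of stand_a between 0.109 and 0.117 m and y of pin_tip in the frame of stand_a between -0.004 and 0.004 m and z of pin_tip in the frame of stand_a below 0.01 m and angle between pin_tip's own z axis and vertical below 0.2 rad and angle between the x axis of cap_a_mid and the x axis of stand_a, either way round above 0.6 rad and z of cap_a_mid in the frame of stand_a below 0.112 m) or (world x of stand_b below 0.62 m and x of pin_tip in the frame of stand_b between 0.109 and 0.117 m and y of pin_tip in the frame of stand_b between -0.004 and 0.004 m and z of pin_tip in the frame of stand_b below 0.01 m and angle between pin_tip's own z axis and vertical below 0.2 rad and angle between the x axis of cap_b_mid and the x axis of stand_b, either way round above 0.6 rad and z of cap_b_mid in the frame of stand_b below 0.112 m))), for 0.05 s.
At the end, for the whole second after the job is handed in: The near stand's cap is held by the fingers alone, still, within 20 degrees of upright, 6 to 17 cm above its seat and within 6 cm of the stand's axis; the pin, let go, is home in both ears (tip within 4 mm of the hole's axis and 10 mm of the table, within 11 degrees of upright) (((world x of stand_a below 0.62 m and x of pin_tip in the frame of stand_a between 0.109 and 0.117 m and y of pin_tip in the frame of stand_a between -0.004 and 0.004 m and z of pin_tip in the frame of stand_a below 0.01 m and angle between pin_tip's own z axis and vertical below 0.2 rad and z of cap_a_mid in the frame of stand_a between 0.158 and 0.268 m and horizontal distance between cap_a_mid and stand_a below 0.06 m and angle between cap_a_mid's own z axis and vertical below 0.35 rad and contact force between cap_a and the fingers above 1 N and contact force between cap_a and stand_a below 0.2 N and contact force between cap_a and pin below 0.2 N and linear speed of cap_a below 0.05 m/s and contact force between pin and the fingers below 0.2 N) or (world x of stand_b below 0.62 m and x of pin_tip in the frame of stand_b between 0.109 and 0.117 m and y of pin_tip in the frame of stand_b between -0.004 and 0.004 m and z of pin_tip in the frame of stand_b below 0.01 m and angle between pin_tip's own z axis and vertical below 0.2 rad and z of cap_b_mid in the frame of stand_b between 0.158 and 0.268 m and horizontal distance between cap_b_mid and stand_b below 0.06 m and angle between cap_b_mid's own z axis and vertical below 0.35 rad and contact force between cap_b and the fingers above 1 N and contact force between cap_b and stand_b below 0.2 N and contact force between cap_b and pin below 0.2 N and linear speed of cap_b below 0.05 m/s and contact force between pin and the fingers below 0.2 N))); the arm keeps its last pose, push and grip.
It fails at once if the farther stand's cap is disturbed (15 mm) ((world x of stand_a above 0.62 m and distance of cap_a_mid from where it was at the start of the episode above 0.015 m) or (world x of stand_b above 0.62 m and distance of cap_b_mid from where it was at the start of the episode above 0.015 m)).
It fails at once if a bystander is moved by more than 25 mm (distance of any of dowel_mid, giftbox, apple, oil, doll_a, doll_b, jug, saucer from where it was at the start of the episode above 0.025 m).
It also fails if it takes over 66 s, if anything falls off the work surface, if the arm or the gripper's body presses on something with over 40 N, if the wrist force passes 120 N, or if a joint passes its speed limit or range.

## Working session

There is one attempt and no reset: what is moved stays moved. The work goes in short steps, Python scripts to look and compute and a shell command to move; the robot and the scene stay as the last step left them, time stands still between calls to the robot, and variables do not carry over. Pictures are saved under pics/ and viewed, at most 13 in all, crops included, and the job is handed in when it is done.

```bash
mkdir -p pics; ls
cat > h.py <<'E'
import numpy as np,cv2
from bench import sense,snapshot,trace,place_of
def save(p,n): cv2.imwrite('pics/'+n+'.png',cv2.cvtColor(p['image'],cv2.COLOR_RGB2BGR))
def proj(p,X):
    K=np.array(p['intrinsics']);c=np.array(p['R'])@np.array(X,float)+np.array(p['t']);s=c[:2]/c[2]
    s=s*(1+p['k1']*(s@s));return K[:2,:2]@s+K[:2,2]
def back(p,uv,z):
    K=np.array(p['intrinsics']);d=np.linalg.inv(K)@np.array([uv[0],uv[1],1.]);s=d[:2];u=s.copy()
    for _ in range(20): u=s/(1+p['k1']*(u@u))
    R=np.array(p['R']);o=-R.T@np.array(p['t']);r=R.T@np.array([u[0],u[1],1]);return o+r*(z-o[2])/r[2]
E
python3 - <<'E'
from h import *
np.set_printoptions(precision=1,suppress=True)
t=snapshot('top');s=snapshot('side');save(t,'t0');save(s,'s0')
for n,p in(('t',t),('s',s)):
  for q in ['stand_a','stand_b','cap_a_mid','pin_mid','block','dowel_mid','giftbox','apple','oil','doll_a','jug','saucer']:
    print(n,q,[(np.round(d['location'],0).tolist(),round(d['conf'],2)) for d in place_of(p,q)][:3])
print(sense())
E
```

```text
pics
t stand_a [([570.0, -17.0, 0.0], 0.88), ([667.0, 306.0, 1.0], 0.62)]
t stand_b [([570.0, -17.0, 0.0], 0.88), ([667.0, 306.0, 1.0], 0.62)]
t cap_a_mid [([570.0, -19.0, 96.0], 0.58)]
t pin_mid [([373.0, 340.0, 70.0], 0.39)]
t block [([420.0, 335.0, 4.0], 0.77)]
t dowel_mid []
t giftbox [([428.0, -314.0, -2.0], 0.68)]
t apple [([682.0, -346.0, 1.0], 0.92), ([511.0, 537.0, -0.0], 0.67)]
t oil [([561.0, -379.0, 1.0], 0.55)]
t doll_a [([512.0, -500.0, 1.0], 0.86), ([508.0, 538.0, 3.0], 0.59)]
t jug [([354.0, 183.0, 2.0], 0.79)]
t saucer [([340.0, -190.0, 2.0], 0.76), ([669.0, 306.0, 96.0], 0.71), ([510.0, 536.0, 3.0], 0.44)]
s stand_a [([573.0, -16.0, 1.0], 0.6), ([670.0, 306.0, -1.0], 0.6)]
s stand_b [([573.0, -16.0, 1.0], 0.6), ([670.0, 306.0, -1.0], 0.6)]
s cap_a_mid []
s pin_mid [([375.0, 337.0, 74.0], 0.43)]
s block [([421.0, 339.0, 1.0], 0.87)]
s dowel_mid []
s giftbox []
s apple [([678.0, -344.0, -2.0], 0.82)]
s oil [([564.0, -382.0, -1.0], 0.65)]
s doll_a [([509.0, 537.0, -1.0], 0.9), ([515.0, -499.0, -3.0], 0.68)]
s jug [([355.0, 179.0, 2.0], 0.91), ([672.0, 303.0, 99.0], 0.27)]
s saucer [([341.0, -195.0, 2.0], 0.75), ([675.0, 304.0, 101.0], 0.28)]
{'time': 1.3, 'joint_pos': array([60.3,  7.5, 85.3,  0. , 87.3, -4.9]), 'qd': array([-0. ,  0. , -0. , -0. ,  0.2,  0. ]), 'joint_efforts': array([  0. , -56.9, -50.1,  -0. ,   0. ,  -0. ]), 'tool_pos': array([251.6, 544.7, 248.3]), 'tcp_rot': array([-180. ,   -0. ,  155.2]), 'ft_force': array([-0.4, -0.3, -0.9]), 'wrist_torque': array([-0.,  0.,  0.]), 'grip_force': 0.0, 'finger_gap': 85.63976586811569}
```

View pics/t0.png

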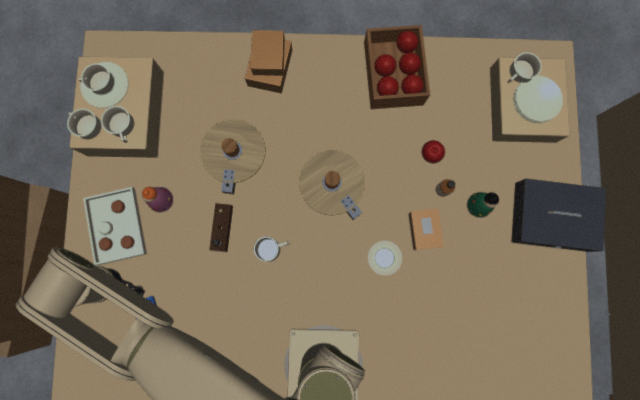

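View pics/s0.png

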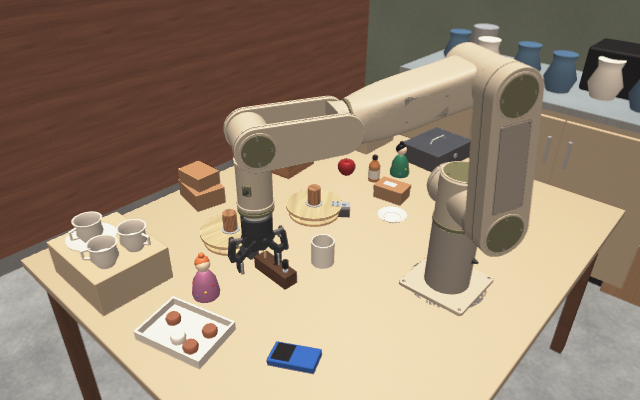

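The top view shows the near stand's cap at about (332,180) with its ear at (351,208), the block at (221,228) and the mug at (266,249). The side view agrees.

```bash
cat >> h.py <<'E'
from scipy.spatial.transform import Rotation as Ro
def toolR(s): return Ro.from_euler('xyz',s['tcp_rot'],degrees=True).as_matrix()
def go(X,yaw=None):
    s=sense();R=toolR(s);d=R.T@(np.array(X)-s['tool_pos'])/10
    print('tool shift cm',np.round(d,3),'pos',np.round(s['tool_pos'],1),'rot',np.round(s['tcp_rot'],2))
    if yaw is not None:
        Rt=Ro.from_euler('xyz',[180,0,yaw],degrees=True).as_matrix()
        print('rotvec rad',np.round(Ro.from_matrix(R.T@Rt).as_rotvec(),4))
E
python3 - <<'E'
from h import *
np.set_printoptions(precision=1,suppress=True)
t=snapshot('top');w=snapshot('wrist')
print('ear',back(t,(351,208),46),'cap',back(t,(332,180),118), proj(t,[570,-17,98]))
for q in ['pin_mid','dowel_mid','block']:
  for d in trace(t,q)[:2]:
    ys,xs=np.nonzero(d['pixels']);print(q,d['conf'],xs.mean(),ys.mean(),len(xs),back(t,(xs.mean(),ys.mean()),74))
s=sense();c=-np.array(w['R']).T@np.array(w['t']);R=toolR(s)
print('cam in tool',R.T@(c-s['tool_pos']),'\n',np.array(w['R'])@R,w['intrinsics'])
go([374,339,200],155)
E
```

```text
ear [488.6 -76.5  46. ] cap [564.4 -12.9 118. ] [333.1 179.4]
dowel_mid 0.62 157.49322033898306 198.07627118644066 590 [504.1 529.3  74. ]
block 0.81 220.80676328502415 227.3731884057971 828 [416.8 326.8  74. ]
block 0.26 332.53265371137303 183.86365084421791 3139 [560.  -16.1  74. ]
cam in tool [  81.2    1.1 -125.8] 
 [[-0.   1.   0. ]
 [-0.9 -0.  -0.3]
 [-0.3 -0.   0.9]] [[290.3   0.  318.3]
 [  0.  290.3 200.2]
 [  0.    0.    1. ]]
tool shift cm [-19.7 -13.5   4.8] pos [251.6 544.7 248.3] rot [180.   -0.  155.2]
rotvec rad [ 0. -0.  0.]
```

```bash
python3 -m handwheel '[[0.2,-2.8,-1.9,0.7,0,0,0],[0.2,-2.8,-1.9,0.7,0,0,0],[0.2,-2.8,-1.9,0.7,0,0,0],[0.2,-2.8,-1.9,0.7,0,0,0],[0.2,-2.8,-1.9,0.7,0,0,0],[0.2,-2.8,-1.9,0.7,0,0,0],[0.2,-2.8,-1.9,0.7,0,0,0],[0.2,0,0,0,0,0,0.12],[0.2,0,0,0,0,0,0.12],[0.2,0,0,0,0,0,0.12],[0.2,0,0,0,0,0,0.12],[0.2,0,0,0,0,0,0.12]]'
python3 -m handwheel '[[0.2,0,0,0,0,0,0.12],[0.2,0,0,0,0,0,0.12],[0.2,0,0,0,0,0,0.12],[0.2,0,0,0,0,0,0.12],[0.2,0,0,0,0,0,0.12],[0.2,0,0,0,0,0,0.12],[0.2,0,0,0,0,0,0.12],[0.2,0,0,0,0,0,0.12],[0.2,0,0,0,0,0,0.12],[0.2,0,0,0,0,0,0.12],[0.2,0,0,0,0,0,0.12],[0.2,0,0,0,0,0,0.12]]'
python3 - <<'E'
from h import *
np.set_printoptions(precision=1,suppress=True)
w=snapshot('wrist');save(w,'w1')
for q in ['pin_mid','dowel_mid','block']:
  print(q,[(d['conf'],d['location'],proj(w,d['location'])) for d in place_of(w,q)][:3])
for d in trace(w,'pin_mid'):
  ys,xs=np.nonzero(d['pixels']);print(d['conf'],xs.mean(),ys.mean(),xs.min(),xs.max(),ys.min(),ys.max())
go([374,339,76],36.5)
E
```

```text
time: 2.55
tool_pos: [373.9, 341.6, 199.4]
tcp_rot: [180.0, -0.0, 120.5]
ft_force: [0.2, 1.0, 0.2]
finger_gap: 51.1
grip_force: 0.0
time: 3.55
tool_pos: [373.8, 341.8, 199.4]
tcp_rot: [180.0, -0.0, 38.0]
ft_force: [0.6, 0.3, -0.5]
finger_gap: 50.8
grip_force: 0.0
pin_mid [(0.96, [371.4, 335.7, 72.8], array([321.9, 204.2]))]
dowel_mid [(0.52, [472.5, 327.6, 29.8], array([391.1, 118.2]))]
block [(0.86, [423.9, 336.5, -5.5], array([349.1, 146.5]))]
0.65 319.84660194174756 200.5611650485437 310 330 185 215
tool shift cm [-0.2  0.2 12.3] pos [373.8 341.8 199.3] rot [-180.    -0.    38.5]
rotvec rad [-0. -0.  0.]
```

View pics/w1.png

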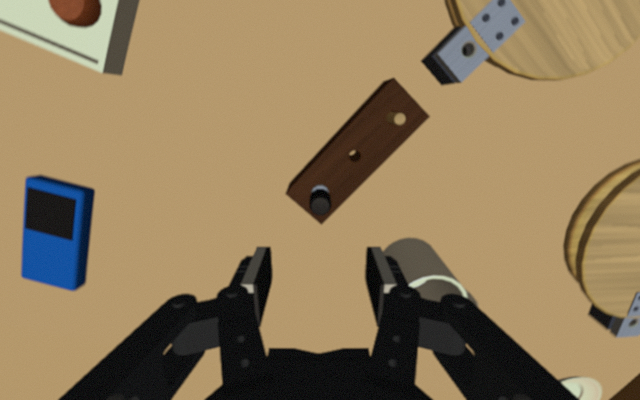

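The wrist view shows the pin handle at (320,200), the dowel at (399,119) and the mug at (415,270), which is clear of the descent.

Run:
```python
from h import *
np.set_printoptions(precision=1,suppress=True)
w=snapshot('wrist')
print(back(w,(319.85,200.6),74),back(w,(320,206),88),proj(w,[372,338,88]),proj(w,[372,338,60]))
go([372,338,76])
```

```text
[373.4 339.6  74. ] [373.2 339.4  88. ] [320.4 208. ] [320.2 198. ]
tool shift cm [-0.4  0.2 12.3] pos [373.8 341.8 199.3] rot [180.   -0.   38.5]
```

```bash
python3 -m handwheel '[[0.2,-0.24,0.17,3.2,0,0,0],[0.2,0,0,3.2,0,0,0],[0.2,0,0,3.2,0,0,0],[0.2,0,0,2,0,0,0],[0.2,0,0,1.0,0,0,0],[0.2,0,0,0,0,0,0],[-1,0,0,0,0,0,0],[-1,0,0,0,0,0,0],[-1,0,0,0,0,0,0],[-1,0,0,0,0,0,0],[-1,0,0,0,0,0,0],[-1,0,0,0,0,0,0]]' 60
python3 -m handwheel '[[-1,0,0,-0.5,0,0,0],[-1,0,0,-1.5,0,0,0],[-1,0,0,-2,0,0,0],[-1,0,0,-2,0,0,0],[-1,0,0,-2,0,0,0],[-1,0,0,-1,0,0,0],[-1,0,0,0,0,0,0]]'
python3 - <<'E'
from h import *
go([479,-84,159],36.5)
E
```

```text
time: 4.85
tool_pos: [374.3, 340.0, 75.6]
tcp_rot: [180.0, -0.2, 38.3]
ft_force: [-1.4, -0.9, 7.8]
finger_gap: 18.2
grip_force: 58.4
time: 5.43
tool_pos: [374.6, 340.2, 166.8]
tcp_rot: [180.0, -0.3, 38.3]
ft_force: [0.1, 0.8, -0.5]
finger_gap: 17.9
grip_force: 59.0
tool shift cm [-18.116  39.75    0.686] pos [374.6 340.2 166.8] rot [179.99  -0.34  38.33]
rotvec rad [ 0.0001 -0.0059  0.0319]
```

```bash
python3 -m handwheel '[[-1,-1.65,3.61,0,0,0,0],[-1,-1.65,3.61,0,0,0,0],[-1,-1.65,3.61,0,0,0,0],[-1,-1.65,3.61,0,0,0,0],[-1,-1.65,3.61,0,0,0,0],[-1,-1.65,3.61,0,0,0,0],[-1,-1.65,3.61,0,0,0,0],[-1,-1.65,3.61,0,0,0,0],[-1,-1.65,3.61,0,0,0,0],[-1,-1.65,3.61,0,0,0,0],[-1,-1.65,3.61,0,0,0,0],[-1,0,0,0,0,0,0.03]]'
python3 - <<'E'
from h import *
np.set_printoptions(precision=1,suppress=True)
w=snapshot('wrist');save(w,'w2')
for q in ['pin_mid','pin_tip','stand_a','cap_a_mid']:
  print(q,[(d['conf'],d['location'],proj(w,d['location'])) for d in place_of(w,q)][:3])
s=sense();R=toolR(s);print(s['tool_pos'],s['tcp_rot'],proj(w,s['tool_pos']+R@[0,0,73.6]),proj(w,[479,-84,46]))
g=cv2.resize(w['image'][100:350,220:420],None,fx=2.4,fy=2.4,interpolation=cv2.INTER_CUBIC);save({'image':g},'w2c')
E
```

```text
time: 6.43
tool_pos: [477.1, -91.4, 162.4]
tcp_rot: [179.9, 0.1, 36.4]
ft_force: [1.3, -0.7, -0.8]
finger_gap: 18.0
grip_force: 59.2
pin_mid [(0.79, [472.1, -96.2, 156.4], array([320.3, 281.6])), (0.21, [433.8, -319.4, -0.3], array([445.5, 319.1]))]
pin_tip [(0.88, [477.1, -92.4, 84.3], array([319.3, 219. ]))]
stand_a [(0.48, [572.8, -15.1, 98.3], array([310. ,  33.2]))]
cap_a_mid [(0.63, [572.5, -15.0, 100.4], array([309.4,  32.7]))]
[476.1 -84.1 162.4] [-179.9    0.    36.7] [309.4 216.2] [312.6 195.5]
```

View pics/w2.png

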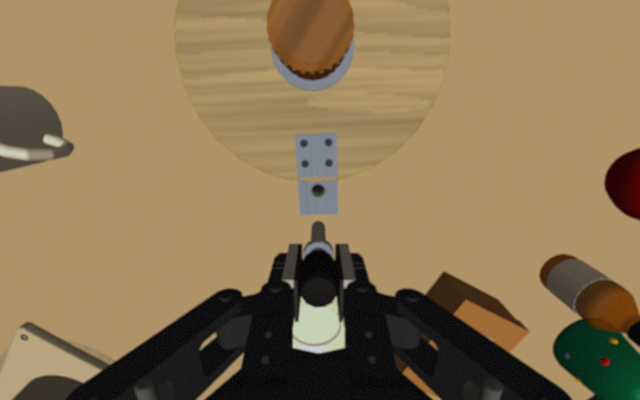

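View pics/w2c.png

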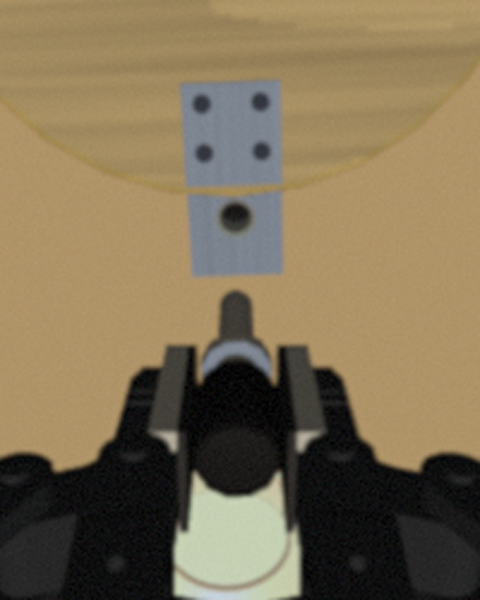

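The wrist views show the ear hole at about (318,190) and the shank tip at about (318,223). The arm was still settling, so I'll measure again now that it is at rest.

```bash
cat >> h.py <<'E'
def hole(w,u,v,r=14):
    g=cv2.cvtColor(w['image'],cv2.COLOR_RGB2GRAY).astype(float);u=int(round(u));v=int(round(v))
    P=g[v-r:v+r+1,u-r:u+r+1];m=(P<75).astype(np.uint8)
    n,l,st,c=cv2.connectedComponentsWithStats(m)
    return [(c[i][0]+u-r,c[i][1]+v-r,st[i][4],st[i][2],st[i][3]) for i in range(1,n) if st[i][4]>15]
E
python3 - <<'E'
from h import *
np.set_printoptions(precision=1,suppress=True)
w=snapshot('wrist');s=sense();R=toolR(s)
print(s['tool_pos'],s['tcp_rot'],s['qd'])
save(w,'w3')
for q in ['pin_mid','pin_tip','stand_a','cap_a_mid']:
  print(q,[(d['conf'],d['location'],proj(w,d['location'])) for d in place_of(w,q)][:1])
print(proj(w,s['tool_pos']+R@[0,0,73.6]),proj(w,[479,-84,46]))
for c in hole(w,*proj(w,[477,-87,46]),20): print(c, back(w,c[:2],46))
for d in trace(w,'pin_mid')[:1]:
  m=d['pixels'];ys,xs=np.nonzero(m);
  for y in range(ys.min(),ys.min()+40,3): x=np.nonzero(m[y])[0];print(y,x.min(),x.max(),end=' | ')
g=cv2.resize(w['image'][100:350,220:420],None,fx=2.4,fy=2.4,interpolation=cv2.INTER_CUBIC);save({'image':g},'w3c')
E
```

```text
[476.3 -84.  162.7] [-179.9    0.    36.7] [ 0.4 -0.4 -0.2 -0.2  0.   0. ]
pin_mid [(0.91, [474.5, -87.7, 159.1], array([322.1, 278.9]))]
pin_tip [(0.75, [477.7, -84.2, 90.0], array([319.8, 219.7]))]
stand_a []
cap_a_mid [(0.81, [572.3, -16.7, 100.0], array([324.1,  41.8]))]
[318.3 220.5] [320.3 199.4]
(np.float64(325.60377358490564), np.float64(194.0), np.int32(106), np.int32(12), np.int32(11)) [485.7 -84.7  46. ]
0 189 454 | 3 189 455 | 6 189 455 | 9 189 456 | 12 189 457 | 15 188 458 | 18 187 458 | 21 187 459 | 24 186 458 | 27 185 458 | 30 185 458 | 33 185 458 | 36 186 458 | 39 186 458 |
```

View pics/w3c.png

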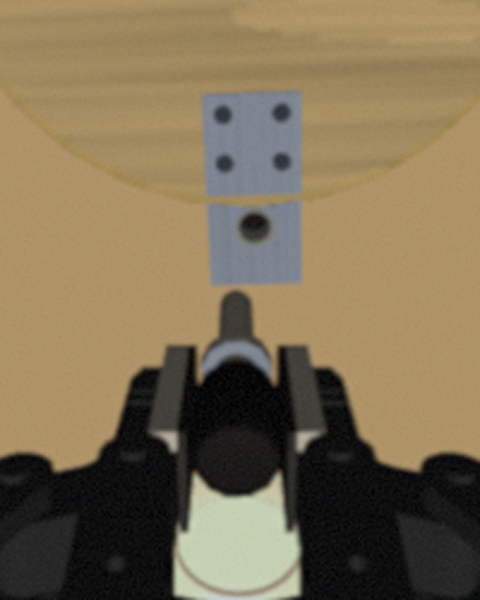

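The ear hole sits at (325.6,194), which is about (486,-85) in the world and agrees with 113 mm from the axis. The pin tip is at about (318,222). I'll go lower and compare the two at nearly the same height.

```bash
python3 -m handwheel '[[-1,-0.79,0.62,1.2,0,0,0],[-1,0,0,1.2,0,0,0],[-1,0,0,1.1,0,0,0],[-1,0,0,0,0,0,0],[-1,0,0,0,0,0,0],[-1,0,0,0,0,0,0]]'
python3 - <<'E'
from h import *
np.set_printoptions(precision=1,suppress=True)
w=snapshot('wrist');s=sense();R=toolR(s)
print(s['tool_pos'],s['tcp_rot'],s['ft_force'])
for q in ['pin_tip','cap_a_mid']:
  print(q,[(d['conf'],d['location'],proj(w,d['location'])) for d in place_of(w,q)][:1])
print(proj(w,s['tool_pos']+R@[0,0,73.6]))
for c in hole(w,*proj(w,[485.7,-84.7,46]),20): print(c, back(w,c[:2],46))
u,v=proj(w,s['tool_pos']+R@[0,0,73.6]);print(u,v)
g=cv2.resize(w['image'][130:280,220:420],None,fx=4,fy=4,interpolation=cv2.INTER_CUBIC);save({'image':g},'w4c')
E
```

```text
time: 7.48
tool_pos: [474.0, -94.8, 128.0]
tcp_rot: [-180.0, 0.0, 36.6]
ft_force: [0.7, 0.2, -0.0]
finger_gap: 18.2
grip_force: 59.2
[474.3 -94.9 128.5] [180.   -0.   36.6] [0.5 0.7 0.4]
pin_tip [(0.56, [478.0, -97.4, 54.1], array([324.5, 218.3]))]
cap_a_mid [(0.7, [572.1, -14.4, 99.7], array([305.2,   5.4]))]
[318.9 220.6]
(np.float64(317.06293706293707), np.float64(197.12587412587413), np.int32(143), np.int32(14), np.int32(13)) [485.9 -84.7  46. ]
318.8829152649337 220.56428492225976
```

View pics/w4c.png

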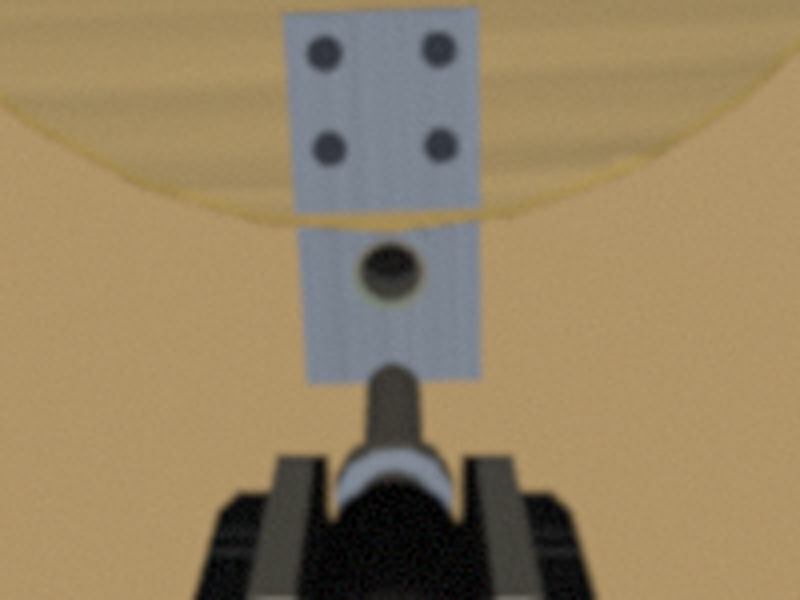

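Run:
```python
from h import *
np.set_printoptions(precision=2,suppress=True)
w=snapshot('wrist');R=toolR(sense())
h=back(w,(317.4,198),46)
for v in (222,223,224): 
  p=back(w,(318.25,v),54.4);print(p,h,R.T@(h-p))
```

```text
[473.45 -95.75  54.4 ] [486.02 -85.65  46.  ] [16.11 -0.62  8.41]
[472.8  -96.24  54.4 ] [486.02 -85.65  46.  ] [16.92 -0.62  8.41]
[472.15 -96.72  54.4 ] [486.02 -85.65  46.  ] [17.73 -0.62  8.41]
```

```bash
python3 -m handwheel '[[-1,0.85,-0.03,0,0,0,0],[-1,0.84,-0.03,0,0,0,0],[-1,0,0,0,0,0,0],[-1,0,0,0,0,0,0],[-1,0,0,0.4,0,0,0],[-1,0,0,0.4,0,0,0],[-1,0,0,0.3,0,0,0],[-1,0,0,0,0,0,0],[-1,0,0,0,0,0,0]]'
```

```text
time: 8.43
tool_pos: [486.9, -84.3, 116.8]
tcp_rot: [-180.0, 0.0, 36.6]
ft_force: [-0.3, -0.1, 0.0]
finger_gap: 18.1
grip_force: 59.2
```

Run:
```python
from h import *
np.set_printoptions(precision=2,suppress=True)
w=snapshot('wrist');s=sense();print(s['tool_pos'],s['tcp_rot'],s['ft_force'],s['wrist_torque'],toolR(s).T@s['ft_force'])
g=cv2.resize(w['image'][160:260,250:390],None,fx=5,fy=5,interpolation=cv2.INTER_CUBIC);save({'image':g},'w5c')
```

```text
[487.12 -84.36 117.1 ] [-179.98    0.02   36.59] [-0.42  0.44 -1.41] [-0.03  0.04 -0.01] [-0.07 -0.6   1.41]
```

View pics/w5c.png

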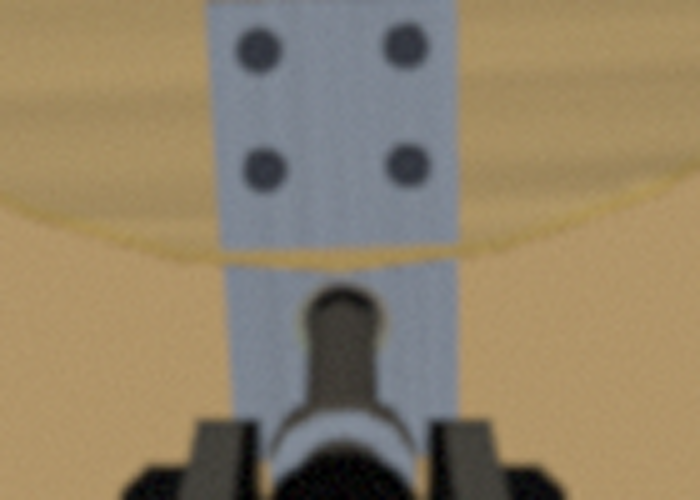

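The tip is at the hole's mouth and centred on it at crop (342,320), with no contact force. I'll push on down gently.

```bash
python3 -m handwheel '[[-1,0,0,0.2,0,0,0],[-1,0,0,0.2,0,0,0],[-1,0,0,0.2,0,0,0],[-1,0,0,0,0,0,0],[-1,0,0,0,0,0,0]]'
```

```text
time: 8.9
tool_pos: [487.2, -84.3, 111.1]
tcp_rot: [-180.0, 0.0, 36.6]
ft_force: [-0.0, -0.3, -1.5]
finger_gap: 18.4
grip_force: 59.2
```

```bash
python3 -m handwheel '[[-1,0,0,0.3,0,0,0],[-1,0,0,0.3,0,0,0],[-1,0,0,0.3,0,0,0],[-1,0,0,0,0,0,0],[-1,0,0,0,0,0,0]]'
python3 -c "
from h import *
s=sense();print(toolR(s).T@s['ft_force'],s['wrist_torque'],s['tool_pos'])"
```

```text
time: 9.32
tool_pos: [487.0, -84.2, 101.9]
tcp_rot: [-180.0, 0.0, 36.6]
ft_force: [0.0, 0.1, 0.1]
finger_gap: 18.2
grip_force: 59.2
[ 0.07806332 -0.04986128 -0.10454014] [ 0.0327422  -0.0148823   0.03107079] [487.02885059 -84.19801571 101.86805562]
```

```bash
python3 -m handwheel '[[-1,0,0,0.4,0,0,0],[-1,0,0,0.4,0,0,0],[-1,0,0,0.4,0,0,0],[-1,0,0,0.4,0,0,0],[-1,0,0,0.3,0,0,0],[-1,0,0,0.2,0,0,0],[-1,0,0,0,0,0,0],[-1,0,0,0,0,0,0]]'
```

```text
time: 9.98
tool_pos: [487.2, -84.3, 81.2]
tcp_rot: [-180.0, 0.0, 36.6]
ft_force: [-0.0, -0.4, -1.2]
finger_gap: 17.8
grip_force: 59.2
```

```bash
python3 -m handwheel '[[-1,0,0,0.15,0,0,0],[-1,0,0,0.15,0,0,0],[-1,0,0,0.1,0,0,0],[-1,0,0,0,0,0,0]]'
```

```text
time: 10.32
tool_pos: [487.9, -84.5, 78.3]
tcp_rot: [179.9, -0.0, 36.6]
ft_force: [-1.7, -0.7, 6.6]
finger_gap: 18.2
grip_force: 60.4
```

```bash
python3 -m handwheel '[[-1,0,0,0.2,0,0,0],[-1,0,0,0,0,0,0],[0.2,0,0,-0.2,0,0,0],[0.2,0,0,0,0,0,0],[0.2,0,0,0,0,0,0],[0.2,0,0,0,0,0,0],[0.2,0,0,0,0,0,0]]'
python3 -m handwheel '[[0.2,0,0,-1.5,0,0,0],[0.2,0,0,-3.5,0,0,0],[0.2,0,0,-3.5,0,0,0],[0.2,0,0,-3,0,0,0],[0.2,0,0,0,0,0,0],[0.2,0,0,0,0,0,0],[0.2,0,0,0,0,0,0]]'
python3 - <<'E'
from h import *
np.set_printoptions(precision=1,suppress=True)
w=snapshot('wrist');t=snapshot('top');s=sense();print(s['tool_pos'],s['tcp_rot'],s['joint_pos'])
print(proj(w,[487,-84.6,88]),proj(w,[487,-84.6,46]))
for p in(w,t):
 for q in ['pin_mid','cap_a_mid','stand_a']:
  print(q,[(d['conf'],d['location']) for d in place_of(p,q)][:2])
g=cv2.resize(w['image'],(640,400));save({'image':g},'w6')
E
```

```text
time: 10.9
tool_pos: [487.1, -84.2, 77.0]
tcp_rot: [-180.0, 0.0, 36.6]
ft_force: [1.0, 0.4, -0.0]
finger_gap: 51.4
grip_force: 0.0
time: 11.48
tool_pos: [487.1, -84.2, 191.6]
tcp_rot: [-180.0, 0.0, 36.6]
ft_force: [-0.8, 0.7, -1.1]
finger_gap: 51.6
grip_force: 0.0
[486.3 -84.  190.4] [-179.9    0.1   36.6] [-15.8  -7.1 105.9   0.   81.3  37.6]
[318.7 207.2] [318.7 192.6]
pin_mid [(0.83, [483.0, -87.9, 74.0])]
cap_a_mid [(0.96, [573.5, -13.7, 98.0])]
stand_a []
pin_mid []
cap_a_mid [(0.46, [573.4, -20.6, 92.0])]
stand_a [(0.88, [668.7, 303.9, 0.7]), (0.63, [573.9, -13.9, 3.1])]
```

View pics/w6.png

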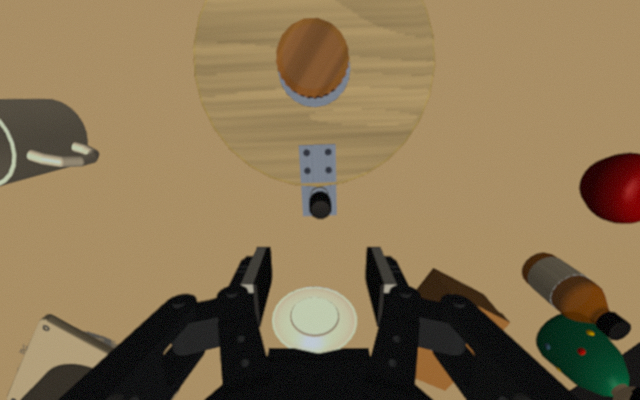

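The pin stands home in the ear at (320,203), and the cap top is at (313,58). Next I'll locate the cap precisely.

Run:
```python
from h import *
np.set_printoptions(precision=1,suppress=True)
w=snapshot('wrist')
print(back(w,(313,57),118))
for d in trace(w,'cap_a_mid')[:1]:
  m=d['pixels'].astype(np.uint8);ys,xs=np.nonzero(m);print(d['conf'],xs.min(),xs.max(),ys.min(),ys.max())
  c=max(cv2.findContours(m,0,1)[0],key=cv2.contourArea)
print(proj(w,[573,-15,118]),proj(w,[573,-15,50]))
go([573,-15,150],36.6)
```

```text
[573.9 -15.5 118. ]
0.9 276 348 18 97
[311.5  57.8] [313.3  69.7]
tool shift cm [11.  -0.4  4.2] pos [487.2 -84.3 192. ] rot [-180.     0.    36.6]
rotvec rad [-0.  0. -0.]
```

```bash
python3 -m handwheel '[[1,3.7,-0.1,0,0,0,0],[1,3.7,-0.1,0,0,0,0],[1,3.7,-0.1,0,0,0,0],[1,0,0,0,0,0,0],[1,0,0,3.2,0,0,0],[1,0,0,3.2,0,0,0],[1,0,0,2.2,0,0,0],[1,0,0,1,0,0,0],[1,0,0,0,0,0,0],[1,0,0,0,0,0,0]]'
python3 - <<'E'
from h import *
np.set_printoptions(precision=1,suppress=True)
w=snapshot('wrist');s=sense();print(s['tool_pos'],s['ft_force'],s['joint_pos'])
print([(d['conf'],d['location']) for d in place_of(w,'cap_a_mid')][:2])
E
```

```text
time: 12.82
tool_pos: [574.7, -15.8, 96.7]
tcp_rot: [-180.0, 0.0, 36.6]
ft_force: [-0.7, 0.6, 0.3]
finger_gap: 85.6
grip_force: 0.0
[575.6 -15.9  98. ] [ 0.4 -0.4  1.5] [-6.7 10.6 98.  -0.  71.3 46.7]
[(0.61, [574.6, -15.2, 96.8])]
```

```bash
python3 -m handwheel '[[-1,0,0,0,0,0,0],[-1,0,0,0,0,0,0],[-1,0,0,0,0,0,0],[-1,0,0,0,0,0,0],[-1,0,0,0,0,0,0],[-1,0,0,0,0,0,0]]' 90
python3 -c "
from h import *
s=sense();print(toolR(s).T@s['ft_force'],s['wrist_torque'],s['tool_pos'])"
```

```text
time: 13.42
tool_pos: [574.7, -14.7, 97.9]
tcp_rot: [-179.9, -0.1, 36.6]
ft_force: [-7.4, 5.4, 11.1]
finger_gap: 46.7
grip_force: 91.0
[ -2.71468292  -8.70969039 -11.07329178] [ 0.78463236  1.07098632 -0.03564568] [574.70793453 -14.66403898  97.92633021]
```

```bash
python3 -m handwheel '[[-1,0,-0.06,-0.05,0,0,0],[-1,0,0,0,0,0,-0.05],[-1,0,0,0,0,0,-0.05],[-1,0,0,0,0,0,-0.05],[-1,0,0,0,0,0,-0.05],[-1,0,0,0,0,0,0]]'
python3 -c "
from h import *
s=sense();print(toolR(s).T@s['ft_force'],s['wrist_torque'],s['tool_pos'],s['tcp_rot'],s['joint_efforts'])"
```

```text
time: 13.92
tool_pos: [575.2, -15.2, 98.0]
tcp_rot: [179.9, -0.1, 48.2]
ft_force: [-0.5, 0.2, 5.6]
finger_gap: 46.0
grip_force: 91.6
[-0.16918769 -0.49387623 -5.57375896] [0.08960707 0.02109725 0.0190535 ] [575.15752104 -15.24003736  98.01620002] [ 1.7990339e+02 -7.4261984e-02  4.8196362e+01] [ -0.41392819 -52.56338954 -43.48816037  -0.17569399  -0.11365819
  -1.12688307]
```

```bash
python3 -m handwheel '[[-1,0,0,0,0,0,-0.07],[-1,0,0,0,0,0,-0.07],[-1,0,0,0,0,0,-0.07]]'
python3 - <<'E'
from h import *
np.set_printoptions(precision=2,suppress=True)
for i in range(2):
  w=snapshot('wrist');s=sense();print(toolR(s).T@s['ft_force'],s['wrist_torque'],s['tool_pos'],s['tcp_rot'],s['joint_efforts'],s['finger_gap'])
t=snapshot('side');save(w,'w7')
for p in (w,t): print([(d['conf'],d['location']) for d in place_of(p,'pin_mid')][:2])
E
```

```text
time: 14.17
tool_pos: [575.2, -14.9, 98.0]
tcp_rot: [179.9, -0.1, 60.2]
ft_force: [-0.4, 4.6, 5.9]
finger_gap: 46.1
grip_force: 91.6
[ 1.41 -2.07 -6.31] [ 0.45 -0.01  0.03] [575.16 -14.84  98.04] [179.91  -0.09  60.5 ] [ -1.41 -52.35 -43.44  -0.82  -0.24   1.04] 46.40101468031627
[ 0.95 -1.95 -6.97] [0.38 0.02 0.08] [575.15 -14.85  97.98] [179.91  -0.08  60.16] [ -1.42 -52.39 -43.47  -0.79  -0.22  -1.37] 46.04111603253
[]
[(0.64, [563.9, -380.2, -2.2]), (0.59, [486.6, -85.3, 3.3])]
```

View pics/w7.png

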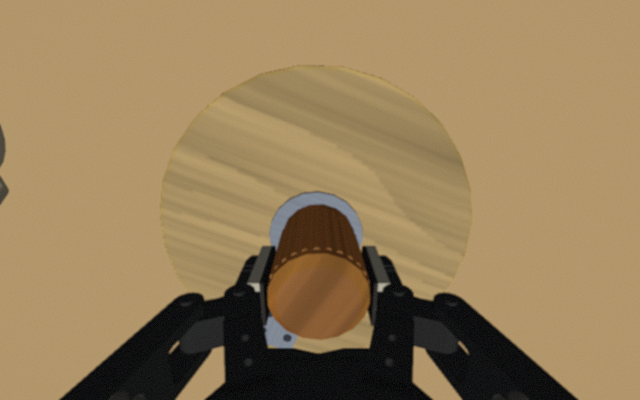

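The tool has turned 24° anticlockwise with almost no torque. The ear and the platter grain moved in the tool's view while the cap stayed put, so the cap is turning against a locked platter and this is the right way. I'll turn on to 1.15 rad.

```bash
python3 -m handwheel '[[-1,0,0,0,0,0,-0.1],[-1,0,0,0,0,0,-0.1],[-1,0,0,0,0,0,-0.1],[-1,0,0,0,0,0,-0.1],[-1,0,0,0,0,0,-0.1],[-1,0,0,0,0,0,-0.1],[-1,0,0,0,0,0,-0.1],[-1,0,0,0,0,0,-0.04],[-1,0,0,0,0,0,0],[-1,0,0,0,0,0,0]]'
python3 -c "
from h import *
s=sense();print(toolR(s).T@s['ft_force'],s['wrist_torque'],s['tool_pos'],s['joint_pos'])"
```

```text
time: 15.25
tool_pos: [574.2, -14.1, 98.0]
tcp_rot: [180.0, -0.1, 102.4]
ft_force: [-6.5, 4.9, 10.3]
finger_gap: 46.2
grip_force: 92.1
[  6.19616991  -5.31986479 -10.26462799] [ 1.05932281  1.04001357 -0.01393757] [574.18145547 -14.0883198   98.00922364] [-6.57587482e+00  1.05286868e+01  9.81033563e+01  9.71640626e-02
  7.13915712e+01 -1.90317383e+01]
```

```bash
python3 -m handwheel '[[-1,-0.1,0.07,0,0,0,0],[-1,0,0,-0.3,0,0,0],[-1,0,0,-0.3,0,0,0],[-1,0,0,-0.4,0,0,0],[-1,0,0,0,0,0,0]]'
python3 -c "
from h import *
s=sense();print(toolR(s).T@s['ft_force'],s['wrist_torque'],s['tool_pos'])"
```

```text
time: 15.67
tool_pos: [574.0, -15.5, 106.5]
tcp_rot: [-179.9, -0.1, 102.5]
ft_force: [-6.4, 4.1, -0.3]
finger_gap: 46.3
grip_force: 93.0
[ 5.42672509 -5.37300444  0.33967834] [ 0.90438064  1.27678439 -0.03206404] [574.00779701 -15.4823522  106.52104844]
```

Rising freely; continue to 100 mm.

```bash
python3 -m handwheel '[[-1,0,0,-0.6,0,0,0],[-1,0,0,-0.8,0,0,0],[-1,0,0,-1,0,0,0],[-1,0,0,-1.2,0,0,0],[-1,0,0,-1.5,0,0,0],[-1,0,0,-1.5,0,0,0],[-1,0,0,-1.3,0,0,0],[-1,0,0,-0.8,0,0,0],[-1,0,0,-0.3,0,0,0],[-1,0,0,0,0,0,0],[-1,0,0,0,0,0,0],[-1,0,0,0,0,0,0]]'
python3 - <<'E'
from h import *
np.set_printoptions(precision=1,suppress=True)
w=snapshot('wrist');t=snapshot('top');d=snapshot('side');s=sense();print(s['tool_pos'],s['tcp_rot'],s['ft_force'],s['finger_gap'],s['grip_force'])
for p in(w,t,d):
 for q in ['pin_mid','cap_a_mid']: print(q,[(x['conf'],x['location']) for x in place_of(p,q)][:2])
save({'image':np.vstack([d['image'][120:320,200:520],w['image'][::2,::2]])},'end')
E
```

```text
time: 16.67
tool_pos: [574.6, -16.0, 195.7]
tcp_rot: [-179.9, -0.0, 102.5]
ft_force: [0.6, -0.5, -1.0]
finger_gap: 45.6
grip_force: 93.3
[574.7 -16.  195.7] [-179.9   -0.   102.5] [-0.4 -0.3 -1.5] 46.52579463698054 93.30989956855774
pin_mid [(0.75, [481.1, -93.3, 70.3])]
cap_a_mid [(0.81, [573.6, -17.6, 197.2])]
pin_mid []
cap_a_mid [(0.56, [573.0, -22.9, 192.4])]
pin_mid [(0.6, [484.8, -87.8, 76.0])]
cap_a_mid [(0.72, [577.0, -17.7, 196.9])]
```

View pics/end.png

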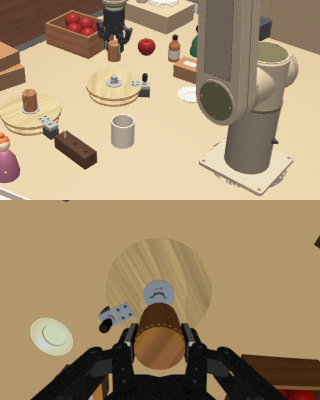

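The cap is held upright about 98 mm above its seat, clear of the bare spindle, and the pin stands in the ear. I'm handing it in.

```bash
python3 -c "
from bench import hand_in;print(hand_in())"
```

```text
the job is handed in; nothing more can be done
None
```

I handed the job in: the pin is home in the near stand, its cap unscrewed anticlockwise (so a right-handed thread) and is held upright about 98 mm above its seat; no verdict came back.

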